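Pull down the bin hatch with the hook pole

ROBOT

A 6-joint arm with a two-finger parallel gripper is mounted at the origin on the work surface. World frame = base frame: x ahead of the robot, y to its left, z up, the work surface at z = 0. Lengths are in m, angles in rad, forces in N, time in s.
With the tool pointing down it reaches from about 0.35 to 0.975 m from the base axis. Payload 4.9 kg.
Tool frame: the origin (TCP) lies at the very end of the fingers, on their centre line; the grasp point (between the pads) lies behind it (manip.pinch_z is the y of the grasp point in the tool frame, in m); y points along the fingers, x is the direction in which the jaws open and shut, and the axes are right-handed (so a half turn about y gives the same grasp; the last joint's range is limited). The gripper opens to 85 mm and grips with 20 to 120 N. Pads are 22 mm wide; open, the fingers measure 114 mm over their backs; the gripper's body (76 mm by 85 mm) begins 54 mm behind the grasp point. The pads swing forward as they close: fully open they stand 13 mm farther back than shut.
Start: joints at [0.994, 0.053, 1.613, -0, 1.476, -0.119], TCP at [0.276, 0.561, 0.231] pointing down, gripper open.
Joint ranges: [-3.01, 3.01], [-1.01, 2.22], [0.06, 2.58], [-1.02, 4.17], [0.09, 2.62], [-3.14, 3.14]. Speed limits (rad/s): [2.57, 2.57, 3.14, 3.14, 3.14, 3.14].

INTERFACE

Orientations are given as a unit quaternion [w, x, y, z].
In Python, from plant import manip gives the robot as it stands.
- The arm moves only by the tool drive_tool, never from a script. Its argument "motion" is a list of rows, each a list of 3 entries, a list of its own where there are three numbers: the shift along the tool's x, y, z in units of 25 mm (1.0 is 25 mm), then the turn, a rotation vector about the tool's x, y, z in units of 5 degrees (1.0 is 5 degrees), then the closure, from -1 (fully open) to 1 (shut). A call has 1 to 12 rows; each row shifts and turns the commanded pose from where the row before left it, along the tool's axes as they then stand; what a row does not reach is not made up. A row lasts 1/10 s, in which the tool goes at most 50 mm and 8.59 degrees, less where a joint would pass 70% of its speed; a pose out of reach is approached as far as the arm can. A call is refused whole if a number of a shift passes 1 or a number of a turn 1, either way. A call with a gripper value outside its range is refused whole. The fingers move at their own pace and stop on an object; the grip force is fixed at half the most. Time passes only in rows, so rows that do not move let the fingers close. It gives the time, the measured TCP pose, the force and the opening at its end, in the units of the state.
- manip.state(): the state, without advancing time (a new reading comes with each control period).
- manip.grab_frame(name): name is "scene" or "top" or "wrist"; returns a dict with "img" (420x560x3 uint8, blue, green, red), "range_z" (420x560 float32, m along the optical axis (not along the pixel's ray), 0 where there is no reading), "camera_matrix" (3x3 intrinsics, pixels), "world_from_camera" (4x4, takes a point from camera to world coordinates); the wrist camera has in their place "T_tool_cam" (4x4, takes a point from camera to tool coordinates, whose origin is the TCP and whose axes are the tool frame's). Camera axes: x right, y down, z forward; pixel columns grow to the right and rows downward; lengths in m; the calibration is good to about 2 mm. A picture is of the moment at which its call begins: read the wrist's pose just before it.
- manip.job_done(): hands the job in, once; it reports no verdict.
The state is a dict: "time": time; "joint_pos": joint angles; "joint_vel": joint speeds; "joint_efforts": joint torques, N m; "tool_pos": TCP position; "tool_rot": TCP orientation; "contact_force": force on the tool from outside, world axes, zero at the start; "ft_torque": the same for the moment, N m; "gripper_width": opening from 0.0 (shut) to 1.0 (fully open).
Only numpy, scipy, OpenCV 4.12 (cv2) and the standard library are available. Lean on these libraries where they do the work, as an engineer would, in place of code of your own. Each camera call takes 0.05 s, during which the arm holds its last target. There are 200 camera calls.

TASK

Take the hook pole from its two rests, put its hook down into the ring at the top of the bin unit's hatch, and pull the hatch down with it until it is fully open, finishing with a firm pull of about 15 N against the stop; the pole must never load the ring, hatch or unit with more than 25 N. Then unhook and lay the pole back in its two rests as it was. Move the hatch only with the hook in its ring, keep the gripper and arm off the bin unit, and leave the other things on the counter where they stand.

Things in the scene. Friction and masses are not known exactly. Their poses are not given: they have to be found in the camera images.
- pole: (mm) Hook pole, about 160 g. Wooden handle 130 (x) x 16 wide (y) x 24 high (z); origin at its centre: grip here across y, from above. An 8 diameter steel rod runs on along +x to the hook at x = 135, where it turns down (-z) as an 8 diameter nib ending 26 below the rod's axis. It starts level in the rests, nib down. Loads of over 8 N across it can turn it in the grip; pull along it.
- hook (a point): (mm) Middle of the hook's nib, 135 ahead (+x) of the pole's origin and 15 below it (-z). The rod's underside is 11 above this point, the nib's tip 11 below; nib radius 4.
- ring (a point): (mm) Round steel ring rigid on the hatch, standing out to the front near its top. Origin at its centre, ring axis = z (upright when the hatch is shut: open from above). Hole 32 diameter, bar 6 thick, 44 outside. x points to the hatch, whose face is 24 from the centre; -x away from the unit, to the front. Hatch shut: centre 280 high. It tilts with the hatch.
- hatch (a joint): Angle of the drop-front hatch (steel panel 134 mm high, 220 mm wide, about 380 g) on a level hinge at its lower edge: 0 shut and upright, 0.75 rad fully open at a rigid stop, top swung to the front and down. Stiff hinge: 0.5 N m (about 3 to 4 N at the ring) to move; stays where left. Starts ajar, 0 to 0.2 rad.
- unit: (mm) Grey bin unit fixed to the counter, 140 deep (x), 250 wide (y), 300 high; origin at the centre of its underside, its front faces -x. The hatch fills its upper front; the hinge line is at x = -70, z = 150 of this frame, along y. Seen from the hinge with the hatch shut, the ring's centre is 24 in front (-x) and 130 up.
- rests: (mm) Plywood stand fixed to the counter, origin at the centre of its underside. Uprights at x = -50 and +50, each 14 thick, 42 wide, with a U notch 22 wide, 12 deep, its floor 45 above the counter. The pole lies along x in both notches, its origin 57 above the counter over the stand's origin (within 25 along x is fine), hook towards +x.
- tin: Bystander: metal tin 90 diameter, 100 mm high; origin under its centre.
- coupling: Bystander: pipe coupling standing on end, 50 diameter, 50 mm high; origin under its centre.
- tee: Bystander: white pipe tee lying flat, 70 x 40 x 26 mm; origin under its middle.
- jar: Bystander: clear jar 60 diameter, 90 mm high; origin under its centre.
- tray: Bystander: open tray 150 x 110 x 50 mm; origin under its centre.
- carton: Bystander: carton 100 x 70 x 60 mm; origin under its centre.
- collar: Bystander: black pipe collar 56 diameter, 20 mm high; origin under its centre.
Things that resemble listed ones, but are neither listed nor needed, are in the scene too. There is more than one size of the pole; the job needs the largest. Leave any black look-alike of the rests alone.

How it is judged:
On the way, in this order (a step that is already met when the one before it is completed fails the run):
1. the hook is down in the ring, the hatch not yet open (distance between hook and ring below 0.022 m and value of joint hatch below 0.4 rad), for 0.1 s.
2. the hatch is at its stop and the hook, in the ring, pulls on it with more than 10 N (distance between hook and ring below 0.022 m and value of joint hatch above 0.735 rad and contact force between pole and unit above 10 N), for 0.2 s.
At the end, for the whole second after the job is handed in: The hatch stands fully open (joint above 0.71 rad), and the pole lies at rest in both notches of its stand, nib down and hook towards the stand's +x: origin within 25 mm along and 6 mm across the stand's origin and within 4 mm of 57 mm high, within 0.1 rad of the stand's x and of level (value of joint hatch above 0.71 rad and x of pole in the frame of rests between -0.025 and 0.025 m and y of pole in the frame of rests between -0.006 and 0.006 m and z of pole in the frame of rests between 0.053 and 0.061 m and angle between the x axis of pole and the x axis of rests, either way round below 0.1 rad and x of hook in the frame of rests above 0.08 m and angle between pole's own z axis and vertical below 0.1 rad and linear speed of pole below 0.02 m/s); the robot touches nothing.
It fails at once if the pole presses or pulls on the ring, hatch or bin unit with more than 25 N (contact force between pole and unit above 25 N).
It fails at once if the hatch is moved without the hook in its ring (not (distance between hook and ring below 0.022 m) and (velocity of joint hatch above 0.08 rad/s or velocity of joint hatch below -0.08 rad/s)).
It fails at once if the gripper or arm touches the bin unit, its hatch or its ring (contact force between any of the fingers, the arm and unit above 1 N).
It fails at once if another thing on the counter is moved more than 25 mm (distance of any of tin, coupling, tee, jar, tray, carton, collar from where it was at the start of the episode above 0.025 m).
It also fails if it takes over 51 s, if anything falls off the work surface, if the arm or the gripper's body presses on something with over 40 N, if the wrist force passes 120 N, or if a joint passes its speed limit or range.

## Working session

There is one attempt and no reset: what is moved stays moved. The work goes in short steps, Python scripts to look and compute and a tool call to move; the robot and the scene stay as the last step left them, time stands still between calls to the robot, and variables do not carry over. Pictures are saved under pics/ and viewed, about 8 in all and at most 12, crops included, and the job is handed in when it is done.

Besides the shell and the picture viewer there is one more tool, called after "Emit:" as name(argument=value, ...) on one line, values as JSON. drive_tool: Moves the arm, as the interface text tells. Its arguments: {"type":"object","properties":{"motion":{"type":"array","items":{"type":"array"}}},"required":["motion"]}

```bash
mkdir -p pics; cat > h.py <<'E'
import numpy as np, cv2
from scipy.spatial.transform import Rotation as R
from plant import manip
def pts(f,T=None):
    K=f["camera_matrix"];z=f["range_z"];T=f["world_from_camera"] if T is None else T
    v,u=np.mgrid[:z.shape[0],:z.shape[1]]
    p=np.stack([(u-K[0,2])/K[0,0]*z,(v-K[1,2])/K[1,1]*z,z,np.ones_like(z)],-1)
    return (p@T.T)[...,:3]
def toolT(s):
    q=s["tool_rot"];T=np.eye(4);T[:3,:3]=R.from_quat([q[1],q[2],q[3],q[0]]).as_matrix();T[:3,3]=s["tool_pos"];return T
def wrist():
    s=manip.state();f=manip.grab_frame("wrist");return f,toolT(s)@f["T_tool_cam"]
E
python3 - <<'E'
from h import *
print(manip.state(),manip.pinch_z)
for n in("scene","top"):
    f=manip.grab_frame(n);np.savez(n,**f);cv2.imwrite(f"pics/{n}.png",f["img"]);print(f["camera_matrix"],f["world_from_camera"])
E
```

```text
{'time': 0.0, 'joint_pos': array([ 9.93987928e-01,  5.33272947e-02,  1.61429813e+00,  1.81304474e-05,
        1.47599665e+00, -1.19002868e-01]), 'joint_vel': array([ 9.20490221e-04,  1.56498578e-03, -8.06109425e-07, -6.19570897e-04,
       -1.99516026e-04,  1.26937255e-03]), 'joint_efforts': array([ 1.58744613e-03, -3.93675399e+01, -3.70179427e+01,  3.54300056e-06,
        6.82583079e-03,  7.29922277e-06]), 'tool_pos': array([0.27589239, 0.56011601, 0.23007888]), 'tool_rot': array([-0.60011431,  0.60071072,  0.37285011, -0.37415537]), 'contact_force': array([ 0.25268821, -0.48477511,  0.12659012]), 'ft_torque': array([ 0.00665326, -0.01448499, -0.02465898]), 'gripper_width': 0.9973956613553906} -0.0187
[[424.58362035   0.         268.78360823]
 [  0.         424.58362035 207.12796014]
 [  0.           0.           1.        ]] [[ 0.88335674  0.34739562 -0.31463812  0.93605901]
 [ 0.46836812 -0.67957325  0.56463395 -0.73454527]
 [-0.01766829 -0.64613967 -0.76301465  1.15118987]
 [ 0.          0.          0.          1.        ]]
[[437.75602083   0.         281.21549232]
 [  0.         437.75602083 213.52772532]
 [  0.           0.           1.        ]] [[-0.02685669 -0.98639184  0.16220313  0.3106045 ]
 [-0.99941553  0.02992787  0.01652009 -0.02480067]
 [-0.02114967 -0.16166466 -0.98661909  1.47899937]
 [ 0.          0.          0.          1.        ]]
```

View pics/scene.png

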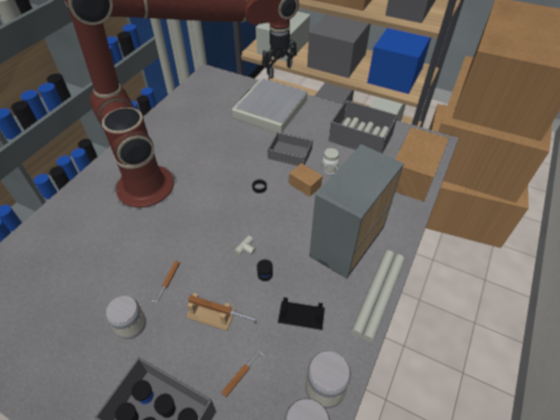

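View pics/top.png

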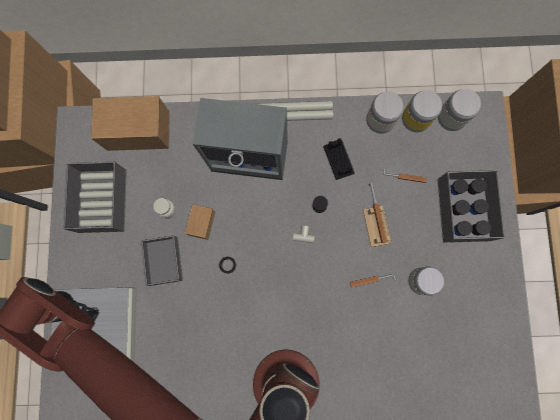

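The scene view shows the robot with the bin unit at (355,210). The top view has the unit at (242,140) with its ring at (236,159). There are three pole candidates in the top view: (380,220) lying in the wooden stand, (405,177) and (370,281) lying on the counter. The first looks longest and lies in the wooden rests, and the black stand at (339,158) is the decoy. I'll measure these and check with a crop.

```bash
python3 - <<'E'
from h import *
f=dict(np.load("top.npz"));P=pts(f);im=f["img"];K=f["camera_matrix"];T=f["world_from_camera"]
def atz(u,v,z):
    d=T[:3,:3]@np.array([(u-K[0,2])/K[0,0],(v-K[1,2])/K[1,1],1]);return T[:3,3]+d*(z-T[2,3])/d[2]
h=cv2.cvtColor(im,cv2.COLOR_BGR2HSV)
m=((h[...,0]<14)&(h[...,1]>140)&(h[...,2]>80)).astype(np.uint8)
n,l,s,c=cv2.connectedComponentsWithStats(m)
for i in range(1,n):
    if 60<s[i,4]<900 and 150<c[i][1]<300:
        q=P[l==i];z=np.median(q[:,2]);xy=np.array([atz(u,v,z)[:2] for v,u in np.argwhere(l==i)])
        r=cv2.minAreaRect(xy.astype(np.float32)*1000);print("orange",c[i],s[i,4],"z",np.percentile(q[:,2],[10,50,90]).round(3),r)
for u,v,z in((372,185,.062),(236,159,.28)):
    print(u,v,atz(u,v,z),P[v-8:v+9,u-8:u+9,2].max())
# unit top
q=P[(P[...,2]>.285)&(P[...,2]<.315)];q=q[(q[:,0]>.3)&(q[:,1]<.5)&(q[:,1]>-.1)&(q[:,0]<.9)]
print("unit top",len(q),cv2.minAreaRect(q[:,:2].astype(np.float32)*1000),np.median(q[:,2]))
# steel ring bright
a=cv2.resize(im[105:185,190:295],None,fx=5,fy=5,interpolation=cv2.INTER_CUBIC)
b=cv2.resize(im[165:295,345:430],None,fy=400/130,fx=400/130,interpolation=cv2.INTER_CUBIC)
cv2.imwrite("pics/crop.png",np.hstack([a,b]))
E
```

```text
372 185 [ 0.62987591 -0.30328845  0.062     ] 1.4789993688262186
236 159 [0.66850736 0.11945902 0.28      ] 0.28723191511146595
unit top 4272 ((742.8292846679688, 108.80413818359375), (250.87496948242188, 180.16171264648438), 81.22282409667969) 0.29923627803300723
```

View pics/crop.png

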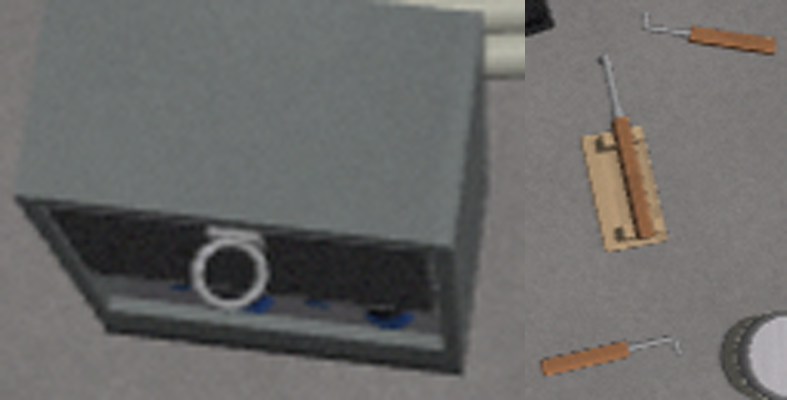

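The crop confirms it: the pole in the wooden stand has the longest handle and rod, and the other two are smaller copies. The ring centre is near top-image (236,159), and the hatch is ajar by a small angle.

```bash
python3 - <<'E'
from h import *
f=dict(np.load("top.npz"));P=pts(f);im=f["img"];K=f["camera_matrix"];T=f["world_from_camera"]
def atz(u,v,z):
    d=T[:3,:3]@np.array([(u-K[0,2])/K[0,0],(v-K[1,2])/K[1,1],1]);return T[:3,3]+d*(z-T[2,3])/d[2]
h=cv2.cvtColor(im,cv2.COLOR_BGR2HSV)
print("hsv handle",h[225,381],im[225,381],"ring z",P[159,236])
m=((h[...,0]<20)&(h[...,1]>120)&(h[...,2]>60)).astype(np.uint8);m[:,:345]=0;m[:160]=0;m[300:]=0;m[:,430:]=0
n,l,s,c=cv2.connectedComponentsWithStats(m)
for i in range(1,n):
    if s[i,4]>30:
        q=P[l==i];z=np.median(q[:,2]);xy=np.array([atz(u,v,z)[:2] for v,u in np.argwhere(l==i)])
        print(c[i],s[i,4],np.percentile(q[:,2],[10,50,90]).round(3),cv2.minAreaRect(xy.astype(np.float32)*1000))
g=((h[...,1]<40)&(h[...,2]>150)).astype(np.uint8);g[:142]=0;g[178:]=0;g[:,:222]=0;g[:,252:]=0
vu=np.argwhere(g);print("ring px",len(vu),cv2.fitEllipse(vu[:,::-1].astype(np.float32)),np.percentile(P[g>0][:,2],[5,25,50,75,95]))
q=P[(P[...,2]>.292)&(P[...,2]<.308)];q=q[(q[:,0]>.6)&(q[:,1]<.5)&(q[:,1]>-.1)&(q[:,0]<.9)]
print("unit top",cv2.minAreaRect(q[:,:2].astype(np.float32)*1000))
print(toolT(manip.state())[:3,:3].round(3))
print("Tcam",manip.grab_frame("wrist")["T_tool_cam"].round(3))
E
```

```text
hsv handle [ 13 132 129] [ 62  90 129] ring z [0.69469355 0.13001387 0.19227445]
[411.81102362 177.63779528] 127 [0.007 0.011 0.015] ((662.8019409179688, -450.9676513671875), (90.06289672851562, 16.497127532958984), 79.69300079345703)
[379.41538462 222.13333333] 195 [0.062 0.068 0.072] ((504.8373718261719, -318.2295837402344), (126.84912872314453, 16.77747917175293), 8.961978912353516)
[363.72093023 281.1627907 ] 129 [0.008 0.011 0.016] ((317.57562255859375, -266.71490478515625), (15.07227897644043, 89.92521667480469), 11.262770652770996)
ring px 6 ((232.51889038085938, 25.962478637695312), (34.410953521728516, 253.80862426757812), 0.0) [0.27962995 0.27977679 0.28061584 0.28230783 0.2829526 ]
unit top ((761.4652709960938, 105.97196960449219), (250.78558349609375, 142.46177673339844), 81.22282409667969)
[[ 0.442 -0.001 -0.897]
 [ 0.897 -0.002  0.442]
 [-0.002 -1.     0.   ]]
Tcam [[ 1.     0.    -0.001  0.   ]
 [ 0.001 -0.322  0.947 -0.143]
 [-0.    -0.947 -0.322  0.083]
 [ 0.     0.     0.     1.   ]]
```

Emit:
drive_tool(motion=[[[-1,0,-1],[0,-1,0],-1],[[-1,0,-1],[0,-1,0],-1],[[-1,0,-1],[0,-1,0],-1],[[-1,0,-1],[0,-1,0],-1],[[-1,0,-1],[0,-1,0],-1],[[-1,0,-1],[0,-1,0],-1],[[-1,0,-1],[0,-1,0],-1],[[-1,0,0],[0,0,0],-1],[[-1,0,0],[0,0,0],-1],[[-1,0,0],[0,0,0],-1],[[-1,0,0],[0,0,0],-1],[[-1,0,0],[0,0,0],-1]])

```text
time: 1.35
tool_pos: [0.4306, 0.2334, 0.2309]
tool_rot: [0.46, -0.46, -0.537, 0.537]
contact_force: [0.9, -0.2, 0.3]
gripper_width: 0.999
```

Emit:
drive_tool(motion=[[[-1,0,0],[0,0,0],-1],[[-1,0,0],[0,0,0],-1],[[-1,0,0],[0,0,0],-1],[[-1,0,0],[0,0,0],-1],[[-1,0,0],[0,0,0],-1],[[-1,0,0],[0,0,0],-1],[[-1,0,0],[0,0,0],-1],[[-1,0,0],[0,0,0],-1],[[-1,0,0],[0,0,0],-1],[[-1,0,0],[0,0,0],-1],[[-1,0,0],[0,0,0],-1],[[-1,0,0],[0,0,0],-1]])

```text
time: 2.55
tool_pos: [0.4763, -0.063, 0.231]
tool_rot: [0.46, -0.46, -0.537, 0.537]
contact_force: [0.6, 0.3, 0.3]
gripper_width: 1.0
```

Emit:
drive_tool(motion=[[[-1,0,0.5],[0,0,0],-1],[[-1,0,0.5],[0,0,0],-1],[[-1,0,0.5],[0,0,0],-1],[[-1,0,0.5],[0,0,0],-1],[[-1,0,0],[0,0,0],-1],[[-1,0,0],[0,0,0],-1],[[-1,0,0],[0,0,0],-1],[[-1,0,0],[0,0,0],-1],[[-0.5,0,0],[0,0,0],-1],[[0,0,0],[0,0,0],-1],[[0,0,0],[0,0,0],-1]])

```text
time: 3.65
tool_pos: [0.4593, -0.279, 0.231]
tool_rot: [-0.461, 0.46, 0.537, -0.537]
contact_force: [-0.1, 0.3, -0.2]
gripper_width: 1.0
```

```bash
cat >> h.py <<'E'
def to(target):
    T=toolT(manip.state());return (T[:3,:3].T@(np.array(target)-T[:3,3])/.025).round(2)
E
python3 - <<'E'
from h import *
f,T=wrist();P=pts(f,T);im=f["img"];cv2.imwrite("pics/w1.png",im)
print(manip.state()["tool_pos"],to([.505,-.318,.10]))
h=cv2.cvtColor(im,cv2.COLOR_BGR2HSV)
m=((h[...,0]<20)&(h[...,1]>110)&(h[...,2]>60)&(P[...,2]>.061)&(P[...,2]<.08)).astype(np.uint8)
n,l,s,c=cv2.connectedComponentsWithStats(m)
for i in range(1,n):
    if s[i,4]>300: q=P[l==i];print(c[i],s[i,4],np.median(q[:,2]),cv2.minAreaRect(q[:,:2].astype(np.float32)*1000),q[:,:2].mean(0))
E
```

```text
[ 0.45940122 -0.27876898  0.23112195] [-1.83  5.24 -1.56]
[225.83987761 220.10300867] 1961 0.06946622683837339 ((505.2893981933594, -321.6084289550781), (129.02743530273438, 15.909065246582031), 9.023218154907227) [ 0.50060774 -0.322068  ]
```

View pics/w1.png

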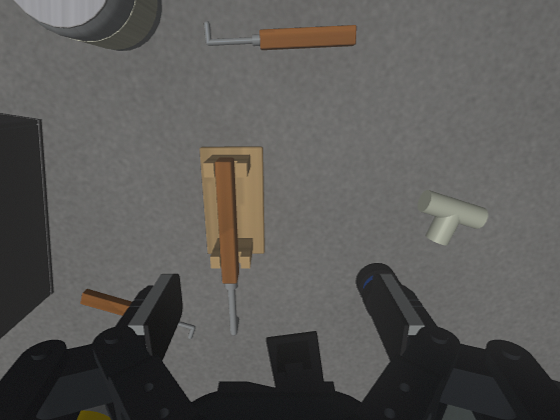

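The wrist view shows the pole handle from (222,160) to (230,283), with the hook nib at (234,330), lying in the plywood stand. The base plate lies flat below and both sides are free for the fingers. Going down to grip.

Emit:
drive_tool(motion=[[[-1,0.5,-0.8],[0,0,0],-1],[[-0.95,1,-0.75],[0,0,0],-1],[[0,1,0],[0,0,0],-1],[[0,1,0],[0,0,0],-1],[[0,1,0],[0,0,0],-1],[[0,1,0],[0,0,0],-1],[[0,0.8,0],[0,0,0],-1],[[0,0,0],[0,0,0],-1],[[0,0,0],[0,0,0],-1]])

```text
time: 4.6
tool_pos: [0.5054, -0.3211, 0.0741]
tool_rot: [-0.46, 0.46, 0.537, -0.537]
contact_force: [0.2, -0.3, -0.2]
gripper_width: 0.999
```

```bash
python3 - <<'E'
from h import *
f,T=wrist();P=pts(f,T);cv2.imwrite("pics/w2.png",f["img"]);print(to([.505,-.321,.041]))
h=cv2.cvtColor(f["img"],cv2.COLOR_BGR2HSV);q=P.reshape(-1,3)
m=((h[...,0]<20)&(h[...,1]>110)&(h[...,2]>50)&(P[...,2]>.06)&(P[...,2]<.08));q=P[m]
print(len(q),np.median(q[:,2]),cv2.minAreaRect(q[:,:2].astype(np.float32)*1000))
w=(h[...,0]>10)&(h[...,0]<25)&(h[...,1]>70)&(P[...,2]<.03)&(P[...,2]>.004)
print("plate z",np.percentile(P[w][:,2],[10,50,90]))
E
```

```text
[0.04 1.37 0.04]
7323 0.06950089082012187 ((505.5453796386719, -321.5378112792969), (129.3876495361328, 16.008514404296875), 8.968634605407715)
plate z [0.00775085 0.00863124 0.00968849]
```

Emit:
drive_tool(motion=[[[0,1,0],[0,0,0],-1],[[0,0.35,0],[0,0,0],-1],[[0,0,0],[0,0,0],-1],[[0,0,0],[0,0,0],1],[[0,0,0],[0,0,0],1],[[0,0,0],[0,0,0],1],[[0,0,0],[0,0,0],1],[[0,0,0],[0,0,0],1],[[0,0,0],[0,0,0],1],[[0,0,0],[0,0,0],1]])

```text
time: 5.65
tool_pos: [0.5055, -0.3222, 0.0407]
tool_rot: [0.46, -0.461, -0.537, 0.537]
contact_force: [0.5, -0.1, 2.9]
gripper_width: 0.176
```

Emit:
drive_tool(motion=[[[0,-0.3,0],[0,0,0],1],[[0,-0.7,0],[0,0,0],1],[[0,-1,0],[0,0,0],1],[[0,-1,0],[0,0,0],1],[[0,-1,0],[0,0,0],1],[[0,-1,0],[0,0,0],1],[[0,-1,0],[0,0,0],1],[[0,-1,0],[0,0,0],1],[[0.5,-1,0],[0,0,0],1],[[1,-1,0],[0,0,0],1],[[1,-1,0],[0,0,0],1],[[1,-1,0],[0,0,0],1]])

```text
time: 6.85
tool_pos: [0.4911, -0.2343, 0.3153]
tool_rot: [0.461, -0.46, -0.537, 0.537]
contact_force: [0.8, 0.2, -1.6]
gripper_width: 0.175
```

Emit:
drive_tool(motion=[[[1,-0.5,0],[0,0.8,0],1],[[1,-0.5,0],[0,0.8,0],1],[[1,0,0],[0,0.8,0],1],[[1,0,0],[0,0.8,0],1],[[1,0,0],[0,0.36,0],1],[[1,0,0],[0,0,0],1],[[1,0,0],[0,0,0],1],[[1,0,0],[0,0,0],1],[[0.5,0,0],[0,0,0],1],[[0,0,0],[0,0,0],1],[[0,0,0],[0,0,0],1]])

```text
time: 7.95
tool_pos: [0.5037, -0.0251, 0.3398]
tool_rot: [-0.538, 0.538, 0.459, -0.459]
contact_force: [-0.6, -0.3, -1.8]
gripper_width: 0.177
```

```bash
python3 - <<'E'
from h import *
s=manip.state();T=toolT(s);print(s["tool_pos"],s["contact_force"],T[:3,:3].round(3))
for z in(.33,):print(to([.535,.141,z]))
f,Tw=wrist();cv2.imwrite("pics/w3.png",f["img"])
E
```

```text
[ 0.50374697 -0.02511158  0.33981231] [-0.56877734 -0.25272412 -1.81229985] [[ 0.157 -0.001 -0.988]
 [ 0.988 -0.001  0.157]
 [-0.001 -1.     0.001]]
[ 6.76  0.39 -0.19]
```

View pics/w3.png

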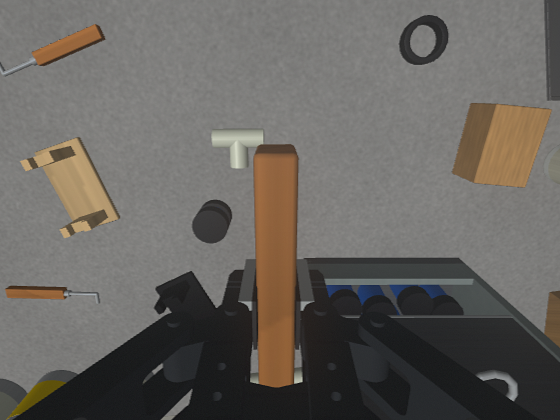

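The wrist view shows the pole held level in the grip. The ring is at (497,380) bottom right, and the hook is hidden behind the fingers. I'll measure the ring from this view, then move above it.

```bash
python3 - <<'E'
from h import *
f,T=wrist();P=pts(f,T);h=cv2.cvtColor(f["img"],cv2.COLOR_BGR2HSV)
m=(h[...,1]<45)&(h[...,2]>110)&(P[...,2]>.25)&(P[...,2]<.3);m[:340]=0;m[:,:450]=0;m[:,540:]=0
q=P[m];print(m.sum(),q.min(0),q.max(0),q.mean(0))
c,r=cv2.minEnclosingCircle(q[:,:2].astype(np.float32)*1000);print(c,r)
# hatch panel top edge/plane: points in unit frame
U=np.array([.7615,.106,0]);a=np.radians(-8.8);e=np.array([np.cos(a),np.sin(a),0]);n=np.array([-np.sin(a),np.cos(a),0])
x=(q-U)@e;y=(q-U)@n
print("unit frame x pct",np.percentile(x,[2,25,50,75,98]).round(4),"y",np.percentile(y,[2,50,98]).round(4))
A=np.c_[x,np.ones_like(x)];print("slope z vs x",np.linalg.lstsq(A,q[:,2],rcond=None)[0])
E
```

```text
308 [0.64732294 0.10972748 0.2801873 ] [0.67702992 0.14003972 0.28427378] [0.65844275 0.12900576 0.28271578]
(662.30419921875, 124.2720947265625) 19.743846893310547
unit frame x pct [-0.1145 -0.112  -0.1087 -0.0986 -0.0894] y [-0.0123  0.0103  0.019 ]
slope z vs x [-0.0106177   0.28159706]
```

Emit:
drive_tool(motion=[[[1,0,0],[0,0,0],1],[[1,0,0],[0,0,0],1],[[1,0,0],[0,0,0],1],[[1,0,0],[0,0,0],1],[[1,0,0],[0,0,0],1],[[1,0,0],[0,0,0],1],[[0.76,0,0],[0,0,0],1],[[0,0,0],[0,0,0],1],[[0,0,0],[0,0,0],1]])

```text
time: 8.95
tool_pos: [0.5306, 0.1414, 0.3399]
tool_rot: [-0.538, 0.538, 0.459, -0.459]
contact_force: [-0.5, 0.3, -2.6]
gripper_width: 0.175
```

```bash
python3 - <<'E'
from h import *
print(manip.state()["tool_pos"])
o=[]
for n in("scene","top"):
    f=manip.grab_frame(n);np.savez(n+"2",**f);K=f["camera_matrix"];p=np.linalg.inv(f["world_from_camera"])@[.668,.12,.29,1];u,v=(K@p[:3]/p[2])[:2]
    u,v=int(u),int(v);print(n,u-40,v-40);o.append(cv2.resize(f["img"][max(v-40,0):v+40,u-40:u+40],(400,400),interpolation=cv2.INTER_CUBIC))
cv2.imwrite("pics/c2.png",np.hstack(o))
E
```

```text
[0.53057995 0.14139312 0.33986   ]
scene 290 126
top 195 118
```

View pics/c2.png

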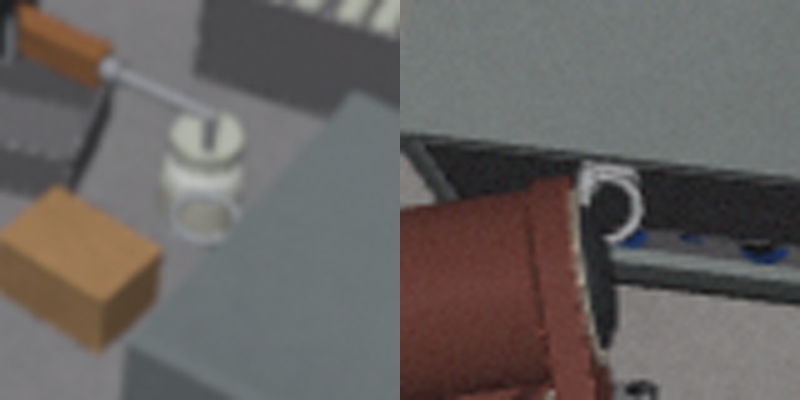

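The left (scene) crop shows the nib just above the ring: nib tip at scene (331.6,155.6), ring centre at (331,168.6). In the right (top) crop the arm partly covers the ring. I'll cross-check by casting the scene rays.

```bash
python3 - <<'E'
from h import *
f=dict(np.load("scene2.npz"));K=f["camera_matrix"];T=f["world_from_camera"]
def atz(u,v,z):
    d=T[:3,:3]@np.array([(u-K[0,2])/K[0,0],(v-K[1,2])/K[1,1],1]);return (T[:3,3]+d*(z-T[2,3])/d[2]).round(4)
print("tip",atz(331.6,155.0,.33),"ring",atz(331,168.6,.28), atz(331,168.6,.275))
p=np.linalg.inv(T)@[.664,.1202,.33,1];print("FK tip px",(K@p[:3]/p[2])[:2]);p=np.linalg.inv(T)@[.669,.119,.28,1];print("ring px",(K@p[:3]/p[2])[:2])
print(to([.669-.1334,.119+.0212,.335]))
E
```

```text
tip [0.6649 0.1238 0.33  ] ring [0.669  0.1218 0.28  ] [0.6675 0.1267 0.275 ]
FK tip px [330.80080228 155.68220214]
ring px [330.62637089 169.20920075]
[-0.   0.2 -0.2]
```

Emit:
drive_tool(motion=[[[0,0.5,-0.2],[0,0,0],1],[[0,0.4,0],[0,0,0],1],[[0,0.3,0],[0,0,0],1],[[0,0.3,0],[0,0,0],1],[[0,0,0],[0,0,0],1]])

```text
time: 9.55
tool_pos: [0.5346, 0.1413, 0.3005]
tool_rot: [0.538, -0.537, -0.458, 0.46]
contact_force: [0.4, -0.3, -2.9]
gripper_width: 0.178
```

Emit:
drive_tool(motion=[[[0,0.3,0],[0,0,0],1],[[0,0.3,0],[0,0,0],1],[[0,0.3,0],[0,0,0],1],[[0,0,0],[0,0,0],1],[[0,0,0],[0,0,0],1]])

```text
time: 10.05
tool_pos: [0.5353, 0.1415, 0.2797]
tool_rot: [0.538, -0.538, -0.459, 0.459]
contact_force: [-0.3, -0.0, -1.1]
gripper_width: 0.174
```

```bash
python3 - <<'E'
from h import *
s=manip.state();print(s["tool_pos"],s["contact_force"],s["ft_torque"])
o=[]
f=manip.grab_frame("scene");cv2.imwrite("pics/c3.png",cv2.resize(f["img"][126:206,290:370],(560,560),interpolation=cv2.INTER_CUBIC))
E
```

```text
[0.53527881 0.1414726  0.27971153] [-0.27766285 -0.01447354 -1.14721628] [-0.0413548   0.07062695  0.02722732]
```

View pics/c3.png

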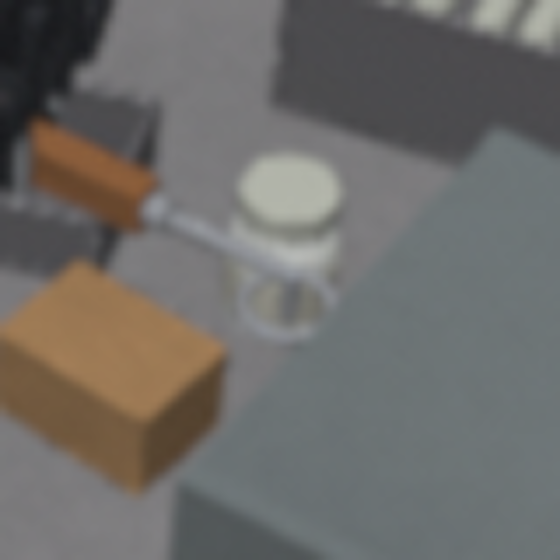

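The crop shows the nib down through the ring at (290,295), with the rod above it. Now pull slowly along the arc.

Emit:
drive_tool(motion=[[[0,0,0.2],[0,0,0],1],[[0,0,0.2],[0,0,0],1],[[0,0,0.15],[0,0,0],1],[[0,0.04,0.15],[0,0,0],1],[[0,0.05,0.15],[0,0,0],1],[[0,0,0],[0,0,0],1]])

```text
time: 10.7
tool_pos: [0.514, 0.1449, 0.2777]
tool_rot: [0.538, -0.538, -0.459, 0.459]
contact_force: [2.7, 0.3, -2.6]
gripper_width: 0.177
```

Emit:
drive_tool(motion=[[[0,0.05,0.15],[0,0,0],1],[[0,0.06,0.15],[0,0,0],1],[[0,0.06,0.15],[0,0,0],1],[[0,0.07,0.15],[0,0,0],1],[[0,0.08,0.15],[0,0,0],1],[[0,0,0],[0,0,0],1]])

```text
time: 11.3
tool_pos: [0.4955, 0.1477, 0.2692]
tool_rot: [0.538, -0.538, -0.459, 0.459]
contact_force: [4.2, -0.1, -3.5]
gripper_width: 0.181
```

Emit:
drive_tool(motion=[[[0,0.14,0.18],[0,0,0],1],[[0,0.15,0.18],[0,0,0],1],[[0,0.15,0.19],[0,0,0],1],[[0,0.16,0.19],[0,0,0],1],[[0,0.16,0.19],[0,0,0],1],[[0,0.16,0.19],[0,0,0],1],[[0,0,0],[0,0,0],1]])

```text
time: 12.0
tool_pos: [0.467, 0.1523, 0.2456]
tool_rot: [0.538, -0.537, -0.459, 0.46]
contact_force: [1.7, -0.7, -1.6]
gripper_width: 0.182
```

Emit:
drive_tool(motion=[[[0,0.18,0.14],[0,0,0],1],[[0,0.18,0.14],[0,0,0],1],[[0,0.18,0.14],[0,0,0],1],[[0,0,0],[0,0,0],1]])

```text
time: 12.4
tool_pos: [0.4569, 0.1539, 0.2321]
tool_rot: [0.538, -0.537, -0.459, 0.46]
contact_force: [2.7, -0.3, -2.3]
gripper_width: 0.177
```

```bash
cat > chk.py <<'E'
from h import *
s=manip.state();p=s["tool_pos"];T=toolT(s)[:3,:3]
hk=p+.135*-T[:,2]+[0,0,.001];a=np.radians(-8.8);e=np.array([np.cos(a),np.sin(a),0]);H=np.array([.7615,.106,.15])-.07*e
print("hook f,u",-(hk-H)@e*1000,(hk-H)[2]*1000,"F",s["contact_force"].round(1),"tq",s["ft_torque"].round(2),s["time"],s["gripper_width"])
E
python3 chk.py
```

```text
hook f,u 103.31323068907162 82.77115887992126 F [ 2.7 -0.3 -2.3] tq [ 0.   -0.29 -0.06] 12.4 0.17727959903558968
```

Emit:
drive_tool(motion=[[[0,0.18,0.13],[0,0,0],1],[[0,0.18,0.13],[0,0,0],1],[[0,0,0],[0,0,0],1]])

```text
time: 12.7
tool_pos: [0.4508, 0.1548, 0.2232]
tool_rot: [0.538, -0.538, -0.459, 0.46]
contact_force: [4.1, -1.9, -3.5]
gripper_width: 0.176
```

Emit:
drive_tool(motion=[[[0,0.12,0.08],[0,0,0],1],[[0,0,0],[0,0,0],1]])

```text
time: 12.9
tool_pos: [0.4494, 0.1551, 0.2209]
tool_rot: [-0.538, 0.538, 0.459, -0.459]
contact_force: [5.1, -0.5, -3.2]
gripper_width: 0.174
```

```bash
python3 chk.py; python3 - <<'E'
from h import *
f=manip.grab_frame("scene");cv2.imwrite("pics/c4.png",cv2.resize(f["img"][130:230,260:360],(560,560),interpolation=cv2.INTER_CUBIC))
E
```

```text
hook f,u 110.88746857933378 71.89593517919576 F [ 5.1 -0.5 -3.2] tq [-0.14 -0.75 -0.01] 12.9 0.1736542134537962
```

View pics/c4.png

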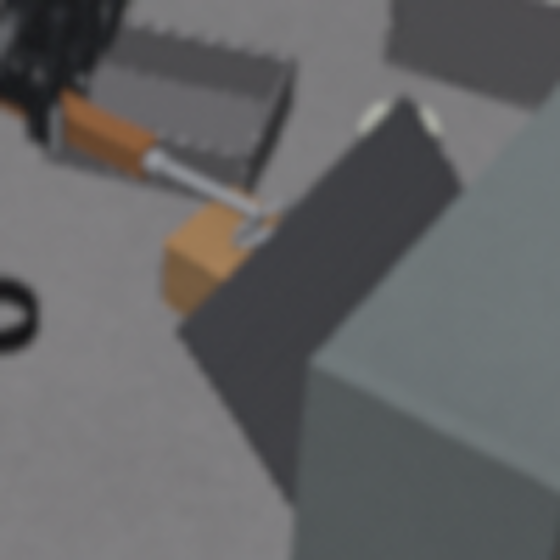

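The crop shows the hatch well tilted with the hook still in the ring at (250,225). Now the last millimetres, in small steps.

Emit:
drive_tool(motion=[[[0,0.05,0.05],[0,0,0],1],[[0,0,0],[0,0,0],1]])

```text
time: 13.15
tool_pos: [0.4488, 0.1552, 0.2198]
tool_rot: [-0.537, 0.538, 0.459, -0.459]
contact_force: [7.7, -1.0, -3.4]
gripper_width: 0.177
```

Emit:
drive_tool(motion=[[[0,0.03,0.05],[0,0,0],1],[[0,0,0],[0,0,0],1]])

```text
time: 13.35
tool_pos: [0.4481, 0.1553, 0.219]
tool_rot: [-0.537, 0.539, 0.46, -0.458]
contact_force: [10.4, -1.4, -5.0]
gripper_width: 0.177
```

Emit:
drive_tool(motion=[[[0,0.03,0.04],[0,0,0],1],[[0,0,0],[0,0,0],1]])

```text
time: 13.55
tool_pos: [0.4475, 0.1553, 0.2182]
tool_rot: [-0.537, 0.539, 0.46, -0.458]
contact_force: [12.4, -1.6, -5.8]
gripper_width: 0.175
```

Emit:
drive_tool(motion=[[[0,0.03,0.04],[0,0,0],1],[[0,0,0],[0,0,0],1],[[0,0,0],[0,0,0],1],[[0,0,0],[0,0,0],1]])

```text
time: 13.95
tool_pos: [0.4469, 0.1554, 0.2173]
tool_rot: [-0.537, 0.539, 0.46, -0.458]
contact_force: [15.1, -2.2, -7.8]
gripper_width: 0.18
```

```bash
python3 chk.py; python3 - <<'E'
from h import *
f=manip.grab_frame("scene");P=pts(f);im=f["img"]
# hatch panel inner face: dark points; angle via plane fit in unit frame
a=np.radians(-8.8);e=np.array([np.cos(a),np.sin(a),0]);n=np.array([-np.sin(a),np.cos(a),0]);H=np.array([.7615,.106,.15])-.07*e
q=P-H;F=-(q@e);Y=q@n;u=q[...,2]
m=(im.max(-1)<90)&(F>15)&(F>.015)&(F<.11)&(abs(Y)<.105)&(u>.01)&(u<.13) if False else (im.max(-1)<95)&(F>.015)&(F<.11)&(abs(Y)<.105)&(u>.01)&(u<.13)
k=np.polyfit(F[m],u[m],1);r=abs(u[m]-np.polyval(k,F[m]));i=r<.006;k=np.polyfit(F[m][i],u[m][i],1)
print(m.sum(),i.sum(),"theta",np.pi/2-np.arctan(k[0]))
E
```

```text
hook f,u 113.41945246518561 69.02771042250497 F [15.1 -2.2 -7.8] tq [-0.21 -1.8   0.07] 13.95 0.1796206397343978
1243 1198 theta 0.7533340547661247
```

The hatch is at its stop: the fitted angle is about 0.753, and the pull of about 15–16 N was held for 0.3 s. Now release, centre the nib in the ring and lift it straight out.

Emit:
drive_tool(motion=[[[0,0,-0.08],[0,0,0],1],[[0,0,-0.08],[0,0,0],1],[[0,0,-0.08],[0,0,0],1],[[0,0,-0.08],[0,0,0],1],[[0,0,-0.03],[0,0,0],1],[[0,0,0],[0,0,0],1]])

```text
time: 14.6
tool_pos: [0.4536, 0.1545, 0.2178]
tool_rot: [0.538, -0.538, -0.459, 0.459]
contact_force: [-0.6, -0.1, -2.7]
gripper_width: 0.176
```

```bash
python3 chk.py
```

```text
hook f,u 106.73418003783044 68.70912853365834 F [-0.6 -0.1 -2.7] tq [ 0.02 -0.01 -0.  ] 14.6 0.17593954270821716
```

Emit:
drive_tool(motion=[[[0,-0.15,0],[0,0,0],1],[[0,-0.15,0],[0,0,0],1],[[0,0,0],[0,0,0],1]])

```text
time: 14.9
tool_pos: [0.4541, 0.1546, 0.2264]
tool_rot: [-0.538, 0.538, 0.46, -0.459]
contact_force: [-0.8, -0.1, -2.8]
gripper_width: 0.176
```

Emit:
drive_tool(motion=[[[0,-0.15,0],[0,0,0],1],[[0,-0.15,0],[0,0,0],1],[[0,0,0],[0,0,0],1]])

```text
time: 15.2
tool_pos: [0.4541, 0.1545, 0.2337]
tool_rot: [-0.538, 0.538, 0.46, -0.459]
contact_force: [-0.1, -1.2, -2.2]
gripper_width: 0.18
```

Emit:
drive_tool(motion=[[[0,-0.3,0],[0,0,0],1],[[0,-0.3,0],[0,0,0],1],[[0,-0.5,0],[0,0,0],1],[[0,-0.5,0],[0,0,0],1],[[0,-0.7,0],[0,0,0],1],[[0,-0.7,0.5],[0,0,0],1],[[0,0,0],[0,0,0],1]])

```text
time: 15.9
tool_pos: [0.4423, 0.1569, 0.3125]
tool_rot: [-0.536, 0.539, 0.461, -0.457]
contact_force: [0.8, 0.0, -1.4]
gripper_width: 0.178
```

```bash
python3 chk.py; python3 - <<'E'
from h import *
f=manip.grab_frame("scene");cv2.imwrite("pics/c5.png",cv2.resize(f["img"][100:220,230:370],(700,600),interpolation=cv2.INTER_CUBIC))
print(to([.5055,-.3222,.30]))
E
```

```text
hook f,u 118.20947183527869 164.40852108244144 F [ 0.8  0.  -1.4] tq [ 0.   -0.01  0.02] 15.9 0.1776607836152076
[-18.52   0.42  -5.5 ]
```

View pics/c5.png

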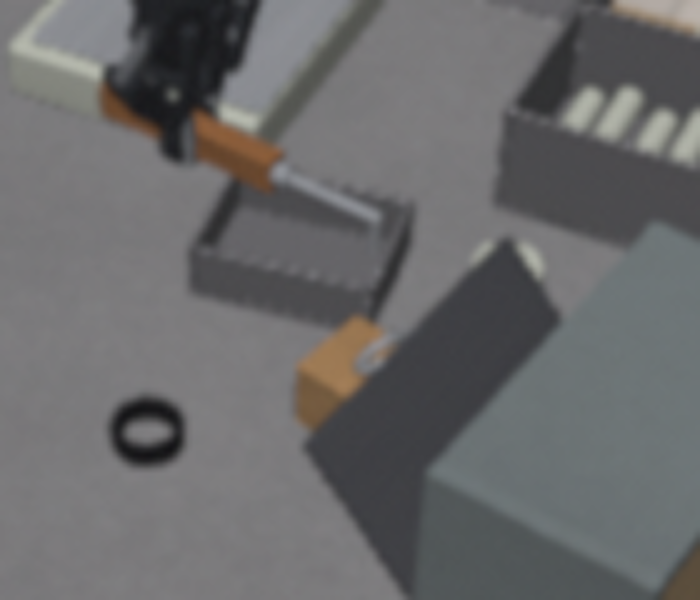

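The crop shows the hook clear of the ring, with the hatch still fully down. Heading back to the rests.

Emit:
drive_tool(motion=[[[-1,0,0],[0,0,0],1],[[-1,0,0],[0,0,0],1],[[-1,0,0],[0,0,0],1],[[-1,0,0],[0,-0.9,0],1],[[-1,0,0],[0,-0.9,0],1],[[-1,0,0],[0,-0.9,0],1],[[-1,0,0],[0,-0.86,0],1],[[-1,0,0],[0,0,0],1],[[-1,0,0],[0,0,0],1],[[-1,0,0],[0,0,0],1],[[-1,0,0],[0,0,0],1],[[-1,0,0],[0,0,0],1]])

```text
time: 17.15
tool_pos: [0.4446, -0.142, 0.3068]
tool_rot: [0.461, -0.46, -0.537, 0.537]
contact_force: [0.5, 0.4, -2.7]
gripper_width: 0.177
```

```bash
python3 - <<'E'
from h import *
print(to([.5055,-.3222,.15]),manip.state()["tool_pos"])
E
```

```text
[-7.5   6.26 -1.32] [ 0.44460044 -0.14197642  0.30677186]
```

Emit:
drive_tool(motion=[[[-1,0,-0.3],[0,0,0],1],[[-1,0,-0.3],[0,0,0],1],[[-1,0,-0.3],[0,0,0],1],[[-1,0.5,-0.3],[0,0,0],1],[[-1,1,0],[0,0,0],1],[[-1,1,0],[0,0,0],1],[[-0.5,1,0],[0,0,0],1],[[0,1,0],[0,0,0],1],[[0,1,0],[0,0,0],1],[[0,0,0],[0,0,0],1],[[0,0,0],[0,0,0],1]])

```text
time: 18.25
tool_pos: [0.4988, -0.2966, 0.1695]
tool_rot: [0.461, -0.46, -0.537, 0.537]
contact_force: [0.0, 0.3, -1.2]
gripper_width: 0.178
```

```bash
python3 - <<'E'
from h import *
T0=toolT(manip.state());R0=T0[:3,:3];print(R0.round(4),to([.5055,-.3218,.0407]))
g=R.from_quat([-.4605,-.537,.537,.46]).as_matrix()
print("turn deg to grip rot",np.degrees(R.from_matrix(R0.T@g).as_rotvec()).round(2))
f,T=wrist();P=pts(f,T);im=f["img"];h=cv2.cvtColor(im,cv2.COLOR_BGR2HSV)
m=(h[...,0]<20)&(h[...,1]>110)&(h[...,2]>50)&(P[...,2]>T0[2,3]+.015)&(P[...,2]<T0[2,3]+.045)
q=P[m];zt=np.median(q[:,2]);q=q[abs(q[:,2]-zt)<.008];print(len(q),"top",zt-T0[2,3],cv2.minAreaRect(q[:,:2].astype(np.float32)*1000))
d=np.array([np.cos(np.radians(9)),np.sin(np.radians(9))]);s=(q[:,:2]-T0[:2,3])@d
print("pitch rad",np.polyfit(s,q[:,2],1),"s range",s.min(),s.max())
# stand uprights: tan, z .045-.06
w=(h[...,0]>8)&(h[...,0]<25)&(h[...,1]>60)&(P[...,2]>.004)&(P[...,2]<.014);a=P[w];a=a[np.hypot(a[:,0]-.5,a[:,1]+.32)<.12]
print("plate",len(a),cv2.minAreaRect(a[:,:2].astype(np.float32)*1000))
w=(h[...,0]>8)&(h[...,0]<25)&(h[...,1]>60)&(P[...,2]>.052)&(P[...,2]<.062);a=P[w];a=a[np.hypot(a[:,0]-.5,a[:,1]+.32)<.12]
print("tops",len(a),cv2.minAreaRect(a[:,:2].astype(np.float32)*1000) if len(a) else 0)
cv2.imwrite("pics/w6.png",im)
E
```

```text
[[-0.1525 -0.0016 -0.9883]
 [ 0.9883  0.0011 -0.1525]
 [ 0.0013 -1.      0.0014]] [-1.04  5.15 -0.12]
turn deg to grip rot [-0.11 -0.03  0.11]
9348 top 0.02889017216702333 ((487.1514587402344, -298.37200927734375), (105.38253784179688, 15.865169525146484), 8.928489685058594)
pitch rad [0.00035403 0.19836036] s range -0.06442572854549848 0.040962127682879435
plate 4775 ((501.42327880859375, -322.38970947265625), (129.3663787841797, 69.26497650146484), 8.949645042419434)
tops 668 ((501.5525207519531, -322.40753173828125), (113.4598159790039, 42.137290954589844), 8.975326538085938)
```

View pics/w6.png

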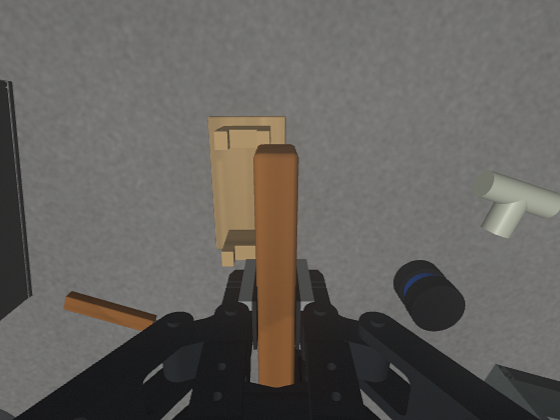

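The wrist view shows the pole level in the grip. The empty stand is at (247,190), and its uprights give an origin of (0.5015,-0.3224) with the same yaw as the pole. Lowering.

Emit:
drive_tool(motion=[[[-0.6,0,-0.12],[0,0,0],1],[[-0.44,0,0],[0,0,0],1],[[0,1,0],[0,0,0],1],[[0,1,0],[0,0,0],1],[[0,1,0],[0,0,0],1],[[0,0.6,0],[0,0,0],1],[[0,0,0],[0,0,0],1],[[0,0,0],[0,0,0],1]])

```text
time: 19.1
tool_pos: [0.5066, -0.3228, 0.0813]
tool_rot: [0.46, -0.461, -0.537, 0.537]
contact_force: [0.3, -0.4, -1.8]
gripper_width: 0.178
```

```bash
python3 -c "
from h import *
print(to([.5055,-.3218,.0407]),manip.state()['contact_force'])"
```

```text
[0.05 1.62 0.04] [ 0.32677262 -0.43868673 -1.8050835 ]
```

Emit:
drive_tool(motion=[[[0.04,0.5,0],[0,0,0],1],[[0,0.4,0],[0,0,0],1],[[0,0.3,0],[0,0,0],1],[[0,0.2,0],[0,0,0],1],[[0,0.15,0],[0,0,0],1],[[0,0.06,0],[0,0,0],1],[[0,0,0],[0,0,0],1],[[0,0,0],[0,0,0],1]])

```text
time: 19.9
tool_pos: [0.5061, -0.3212, 0.0407]
tool_rot: [-0.46, 0.461, 0.537, -0.537]
contact_force: [-1.6, 0.8, 2.4]
gripper_width: 0.177
```

Emit:
drive_tool(motion=[[[0,0,0],[0,0,0],0.4],[[0,0,0],[0,0,0],0],[[0,0,0],[0,0,0],-0.5],[[0,0,0],[0,0,0],-1],[[0,0,0],[0,0,0],-1],[[0,0,0],[0,0,0],-1],[[0,-0.4,0],[0,0,0],-1],[[0,-0.8,0],[0,0,0],-1],[[0,-1,0],[0,0,0],-1],[[0,-1,0],[0,0,0],-1],[[0,-1,0],[0,0,0],-1],[[0,-1,0],[0,0,0],-1]])

```text
time: 21.1
tool_pos: [0.5059, -0.321, 0.172]
tool_rot: [-0.46, 0.461, 0.537, -0.537]
contact_force: [0.3, -0.2, -0.2]
gripper_width: 1.005
```

Emit:
drive_tool(motion=[[[0,-1,0],[0,0,0],-1],[[0,-0.5,1],[0,0,0],-1],[[0,0,0],[0,0,0],-1],[[0,0,0],[0,0,0],-1]])

```text
time: 21.5
tool_pos: [0.4812, -0.325, 0.2084]
tool_rot: [-0.46, 0.461, 0.537, -0.537]
contact_force: [-0.4, 0.2, -0.1]
gripper_width: 1.002
```

```bash
python3 - <<'E'
from h import *
print(manip.state()["tool_pos"],manip.state()["gripper_width"])
f,T=wrist();P=pts(f,T);im=f["img"];h=cv2.cvtColor(im,cv2.COLOR_BGR2HSV)
m=(h[...,0]<20)&(h[...,1]>110)&(h[...,2]>60)&(P[...,2]>.062)&(P[...,2]<.08);q=P[m]
print(len(q),"top z",np.median(q[:,2]),cv2.minAreaRect(q[:,:2].astype(np.float32)*1000))
d=np.array([np.cos(np.radians(9)),np.sin(np.radians(9))]);b=q[:,:2]-[.5015,-.3224];s=b@d
print("pitch",np.polyfit(s,q[:,2],1)[0],"along mid",(s.min()+s.max())/2,"across",np.median(b@[-d[1],d[0]]))
f2=manip.grab_frame("scene");P=pts(f2);i2=f2["img"]
a=np.radians(-8.8);e=np.array([np.cos(a),np.sin(a),0]);n=np.array([-np.sin(a),np.cos(a),0]);H=np.array([.7615,.106,.15])-.07*e
Q=P-H;F=-(Q@e);Y=Q@n;u=Q[...,2];m=(i2.max(-1)<95)&(F>.015)&(F<.11)&(abs(Y)<.105)&(u>.01)&(u<.13)
k=np.polyfit(F[m],u[m],1);r=abs(u[m]-np.polyval(k,F[m]));i=r<.006;k=np.polyfit(F[m][i],u[m][i],1);print("theta",np.pi/2-np.arctan(k[0]))
cv2.imwrite("pics/s7.png",i2)
E
```

```text
[ 0.48123566 -0.32498161  0.20842738] 1.0021312787467018
2270 top z 0.06947793143404998 ((506.1770324707031, -321.4776306152344), (128.9812774658203, 15.45780086517334), 9.201553344726562)
pitch -0.00022087163418450518 along mid 0.004770279133730623 across 0.00046249810393757593
theta 0.7546172676734638
```

View pics/s7.png

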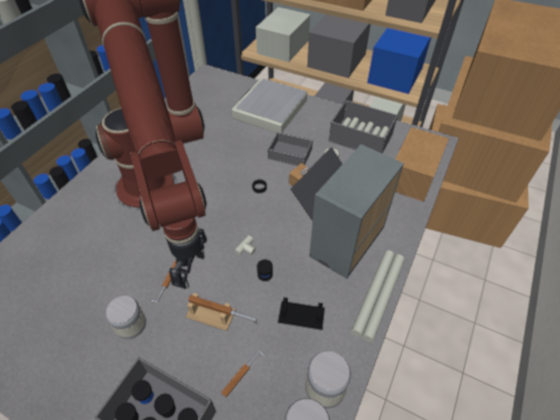

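The scene shows the pole back in its stand at (213,307), hatch open at (320,185), the gripper clear and the bystanders where they were.

```bash
python3 -c "
from h import *
print(manip.job_done())"
```

```text
the job is handed in; nothing more can be done
None
```

The job is done and handed in at about 21.6 s of the 51 s allowed. I took the largest pole from the wooden rests, put its hook in the ring and pulled the hatch to its stop. After unhooking I laid the pole back in its rests.

- **Final pull:** I held about 15–16 N for 0.3 s, read at the wrist with the pole's weight roughly removed. No wrist reading came near 25 N, though readings came only at the end of each move.
- **Hatch:** the fitted angle was 0.753 rad under load and 0.755 rad after unhooking. The stop is at 0.75 rad and the limit for "open" is 0.71 rad.
- **Pole in the rests:** it lies 5 mm along and 0.5 mm across from the stand's origin, with its top at 69.5 mm, so its centre is at about 57 mm. It is level and within about 0.3° of the stand's direction.
- **Surroundings:** in the last scene picture the bystanders appear where they started and the gripper was open and clear.

No check failed. One reading I did not expect was 4–6 N of downward force on the hook during the final pull, probably friction against the ring. The pole was still level in the grip afterwards.

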